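# Clear the relief panel, then tuck its edging trim under the lapped shingle

## Task

First clear the bare front of the relief panel by sorting the two wooden parts lying there: the bobbin into the bin that holds bobbins, the clothes peg into the bin that holds pegs. Then take the L-shaped metal edging trim and slide the long front edge of its flat leg under the free edge of the lowest shingle, about 25 mm deep along its whole length, without lifting the shingle. Finish while still holding the trim: keep it pressed flat on the board with about 10 N (a kilo's weight), do not let go, and leave everything else on the table where it is.

Things in the scene. Friction and masses are not known exactly. Their poses are not given: they have to be found in the camera images.
- panel: the relief panel, fixed to the table: plywood backing board 320 x 280 mm, 12 mm thick, whose far part is covered with lapped wooden shingles. Origin on the table, x axis points from the bare front part of the board (robot side) to the shingles, y to the left along the shingle edges, z up. The board spans x -140 to +180 mm, y -140 to +140 mm, its bare top is at z = 12 mm.
- lip (a point): fixed point on the panel, mid-length of the free (lower) edge of the lowest shingle at rest, on its underside: panel x = 10 mm, z = 21 mm, 9 mm above the board. The edge runs along y, 130 mm each way. Axes as the panel's. The shingle is 6 mm thick and rises inwards by 0.08 rad; the gap is empty for 115 mm behind the edge. At the panel's far side the shingles are about 50 mm above the table.
- lap (a joint): lift of the lowest shingle, rad: 0 at rest, growing as its free edge is lifted. It hinges on its far side, 120 mm behind the edge, weighs only 150 g, is held down by its own weight alone.
- trim: L-shaped galvanised steel edging trim, about 250 g, flat on the table left of the panel, about a quarter turn from its final direction. Origin at the centre of the underside of its flat leg; z up, x to the edge to be tucked, y along its length. Flat leg 80 (x) x 200 (y) mm, 4 mm thick. At its rear (x -40 to -30 mm) an upstand 10 mm thick, 200 mm long, its top 42 mm above the underside.
- trim_grip (a point): point in the middle of the upstand's length and thickness, 28 mm above the trim's underside (trim x = -35 mm): pinch here across the thickness from above. Axes as the trim's.
- trim_front_l (a point): left (+y) end of the trim's front edge, on the underside (trim x = 40, y = 100 mm)
- trim_front_r (a point): right (-y) end of the trim's front edge, on the underside (trim x = 40, y = -100 mm)
- bobbin: loose wooden bobbin standing upright on the bare part of the board, 32 mm across its two end discs, waist 22 mm, 45 mm high, 30 g. Origin at the centre of its underside, z up.
- peg: loose wooden clothes peg lying on the bare part of the board, 72 mm long (its x axis), 12 mm wide (y), 16 mm high, 20 g. Origin at the centre of its underside, z up.
- bobbin_bin: open cardboard bin, fixed, right of the panel, with two bobbins fastened in its -y end to show what it holds. Origin at the centre of its underside; 110 mm (x) by 170 mm (y) outside, walls 4 mm thick and 45 mm high, floor 4 mm. It may stand nearer or farther than the peg bin.
- bobbin_bin_drop (a point): on the floor of the bobbin bin, middle of its free part (bin x = 0, y = +30 mm); about 102 x 90 mm are free around it. Axes as the bin's.
- peg_bin: like the bobbin bin, same size, but with two clothes pegs fastened in its -y end.
- peg_bin_drop (a point): on the floor of the peg bin, middle of its free part (bin x = 0, y = +30 mm). Axes as the bin's.
- tape: roll of paper tape lying flat, 70 mm across, 24 mm high; a bystander, origin at the centre of its underside
- mug: white mug, 76 mm across, 85 mm high; a bystander, origin at the centre of its underside
- glue: glue jar, 60 mm across, 110 mm high; a bystander, origin at the centre of its underside
- cork_block: cork sanding block 90 x 55 x 32 mm; a bystander, origin at the centre of its underside
- mallet: hammer lying flat; a bystander, origin at the centre of its underside (handle along x)
- offcuts: shingle offcut 130 x 90 x 18 mm lying flat; a bystander, origin at the centre of its underside
- weight: round steel paperweight, 64 mm across, 40 mm high; a bystander, origin at the centre of its underside

How it is judged:
On the way, in this order (a step that is already met when the one before it is completed fails the run):
1. bobbin and peg lie released, each in the bin of its kind (x of bobbin in the frame of bobbin_bin between -0.055 and 0.055 m and y of bobbin in the frame of bobbin_bin between -0.085 and 0.085 m and z of bobbin in the frame of bobbin_bin below 0.045 m and linear speed of each of bobbin, peg below 0.05 m/s and contact force between each of bobbin, peg and the fingers below 0.05 N and x of peg in the frame of peg_bin between -0.055 and 0.055 m and y of peg in the frame of peg_bin between -0.085 and 0.085 m and z of peg in the frame of peg_bin below 0.045 m), for 0.2 s.
2. both ends of the trim's front edge are under the shingle (x of trim_front_l in the frame of lip between 0.015 and 0.045 m and y of trim_front_l in the frame of lip between -0.132 and 0.132 m and z of trim_front_l in the frame of panel between 0.008 and 0.0175 m and x of trim_front_r in the frame of lip between 0.015 and 0.045 m and y of trim_front_r in the frame of lip between -0.132 and 0.132 m and z of trim_front_r in the frame of panel between 0.008 and 0.0175 m), for 0.2 s.
At the end, for the whole second after the job is handed in: Bobbin and peg rest in their bins; both ends of the trim's front edge are 15 to 45 mm under the shingle, within its width; trim at rest, flat (3.5 mm, 0.06 rad), pressed on the panel with 5 to 40 N and held by the fingers (over 3 N); shingle below 0.03 rad (all of step 1 and all of step 2 and z of trim in the frame of panel between 0.008 and 0.0155 m and angle between trim's own z axis and vertical below 0.06 rad and contact force between trim and panel between 5 and 40 N and contact force between the fingers and trim above 3 N and value of joint lap below 0.03 rad and linear speed of trim below 0.02 m/s); the arm keeps its last pose, push and grip.
It fails at once if the shingle is lifted by more than 0.06 rad (7 mm at its edge) (value of joint lap above 0.06 rad).
It fails at once if a bystander is moved by more than 30 mm (distance of any of tape, mug, glue, cork_block, mallet, offcuts, weight from where it was at the start of the episode above 0.03 m).
It also fails if it takes over 72 s, if anything falls off the work surface, if the arm or the gripper's body presses on something with over 40 N, if the wrist force passes 120 N, or if a joint passes its speed limit or range.

## Robot

A 6-joint arm with a two-finger parallel gripper is mounted at the origin on the work surface. World frame = base frame: x ahead of the robot, y to its left, z up, the work surface at z = 0. Lengths are in m, angles in rad, forces in N, time in s.
With the tool pointing down it reaches from about 0.35 to 0.775 m from the base axis. Payload 5.5 kg.
Tool frame: the origin (TCP) lies between the finger pads; the fingertips stand 19 mm ahead of it and the grasp point (between the pads) is the TCP; z points along the fingers, y is the line along which they close (so a half turn about z gives the same grasp; the last joint's range is limited). The gripper opens to 85 mm and grips with 20 to 120 N. Pads are 22 mm wide; open, the fingers measure 114 mm over their backs; the gripper's body (76 mm by 85 mm) begins 54 mm behind the grasp point. The pads swing forward as they close: fully open they stand 13 mm farther back than shut.
Start: joints at [-1.438, 0.313, 0.046, 1.304, 0, 1.431], TCP at [0.155, -0.554, 0.25] pointing down, gripper open.
Joint ranges: [-2.76, 2.76], [-0.86, 1.69], [-1.03, 1.26], [-2.2, 2.34], [-1.47, 1.5], [-3.14, 3.14]. Speed limits (rad/s): [2.57, 2.57, 3.14, 3.14, 3.14, 3.14].

## Interface

Orientations are given as a unit quaternion [w, x, y, z].
In Python, from workcell import env gives the robot as it stands.
- The arm moves only by the tool carry_out, never from a script. Its argument "increments" is a list that holds one entry, the list of rows, each a list of 6 numbers: the shift along the tool's x, y, z each as a share of 50 cm, from -1 to 1, then the turn, a rotation vector about the tool's x, y, z each as a share of 2 pi rad, from -1 to 1. In form: [[[x, y, z, ax, ay, az], ...]]. A call has 1 to 5 rows; each row is the pose to reach, as a shift and turn from the pose commanded when the call began, along the tool's axes at that moment, turning the shorter way round; what a row does not reach only later rows make up. A row lasts 1/8 s, in which the tool goes at most 62.5 mm and 10.7 degrees, less where a joint would pass 70% of its speed; a pose out of reach is approached as far as the arm can. A call with a number of a shift or a turn outside -1 to 1 is refused whole. A call with a gripper value outside its range is refused whole. "jaw" is the closure, from 0 (fully open) to 1 (shut), set as the call begins (left out, the last holds). The fingers move at their own pace and stop on an object; "squeeze" is the grip in N (left out, the last holds). Time passes only in rows, so rows that repeat a pose let the fingers close. It gives the time, the measured TCP pose, the force, the opening and the grip force at its end, in the units of the state.
- env.get_state(): the state, without advancing time (a new reading comes with each control period).
- env.read_camera(name): name is "scene" or "top"; returns a dict with "frame" (480x640x3 uint8, blue, green, red), "z_map" (480x640 float32, m along the optical axis (not along the pixel's ray), 0 where there is no reading), "intrinsics" (3x3 intrinsics, pixels), "k1" (the pictures are not rectified: a ray, as slopes to the right and down, at radius r is drawn at 1 + k1 r^2 times it, then the intrinsics apply), "R" (3x3) and "t" (3): a world point X has camera coordinates R X + t. Camera axes: x right, y down, z forward; pixel columns grow to the right and rows downward; lengths in m; the calibration is good to about 2 mm. A picture is of the moment at which its call begins.
- env.hand_in(): hands the job in; it is judged then, once.
Trained networks look in the newest picture that a camera, given by its name, has taken for a name from the list of things; names that differ only in an ending like _2 or _b are one class to them, and where a whole thing is asked for, a point or a joint stands for the part that bears it (a point fixed in the world has none). Each returns a list of dicts, best first, with "score" (0 to 1); they miss things now and then, are a little off and sometimes report something else, mostly with a low value. They report only what shows in the picture. A call takes as long as a camera call.
- env.find_in(camera, name): "position" ([x, y, z] in m, in world coordinates, good to about 4 mm: the middle of the surface that is visible of it).
The state is a dict: "clock": time; "joint_pos": joint angles; "qvel": joint speeds; "tau": joint torques, N m; "tcp_pos": TCP position; "orientation": TCP orientation; "wrist_force": force on the tool from outside, world axes, zero at the start; "ft_torque": the same for the moment, N m; "finger_gap": finger opening in m; "grip_force": force on a finger pad.
Only numpy, scipy, OpenCV 4.12 (cv2) and the standard library are available. Lean on these libraries where they do the work, as an engineer would, in place of code of your own. Each camera call takes 0.05 s, during which the arm holds its last target. There are 200 camera calls.

## Working session

There is one attempt and no reset: what is moved stays moved. The work goes in short steps, Python scripts to look and compute and a tool call to move; the robot and the scene stay as the last step left them, time stands still between calls to the robot, and variables do not carry over. Pictures are saved under pics/ and viewed, at most 10 in all, crops included, and the job is handed in when it is done.

Besides the shell and the picture viewer there is one more tool, called after ">>>" as name(argument=value, ...) on one line, values as JSON. carry_out: Moves the arm, as the interface text tells. Its arguments: {"type":"object","properties":{"increments":{"type":"array","items":{"type":"array","items":{"type":"array","items":{"type":"number","minimum":-1,"maximum":1}}}},"jaw":{"type":"number"},"squeeze":{"type":"number"}},"required":["increments"]}

```bash
mkdir -p pics; cat > h.py <<'E'
import numpy as np, cv2, json
from workcell import env
from scipy.spatial.transform import Rotation as Ro
def cam(n):
    c=env.read_camera(n); return c
def cloud(c):
    K=np.array(c["intrinsics"]);h,w=c["z_map"].shape
    u,v=np.meshgrid(np.arange(w),np.arange(h))
    xd=(u-K[0,2])/K[0,0]; yd=(v-K[1,2])/K[1,1]
    x,y=xd.copy(),yd.copy()
    for _ in range(10):
        f=1+c["k1"]*(x*x+y*y); x,y=xd/f,yd/f
    z=c["z_map"]; P=np.stack([x*z,y*z,z],-1)
    X=(P-np.array(c["t"]))@np.array(c["R"])
    X[z==0]=np.nan
    return X
def pose():
    s=env.get_state(); q=s["orientation"]; return np.array(s["tcp_pos"]),Ro.from_quat([q[1],q[2],q[3],q[0]]),s
E
python3 - <<'E'
from h import *
for n in ("scene","top"):
    c=cam(n); cv2.imwrite(f"pics/{n}0.png",c["frame"]); X=cloud(c); np.save(n+"0.npy",X)
    for t in "panel trim trim_grip bobbin peg bobbin_bin peg_bin bobbin_bin_drop peg_bin_drop".split():
        print(n,t,[(np.round(d["position"],3).tolist(),round(d["score"],2)) for d in env.find_in(n,t)[:3]])
p,R,s=pose(); print(p,R.as_matrix().round(3),s)
E
```

```text
scene panel [([0.706, 0.04, 0.025], 0.65)]
scene trim [([0.517, 0.34, 0.001], 0.9), ([0.557, 0.08, 0.028], 0.23)]
scene trim_grip [([0.747, -0.283, 0.08], 0.64), ([0.515, 0.338, 0.001], 0.59)]
scene bobbin [([0.571, -0.036, 0.047], 0.69), ([0.703, 0.039, 0.03], 0.47)]
scene peg [([0.554, 0.078, 0.029], 0.77)]
scene bobbin_bin [([0.593, -0.332, 0.02], 0.66)]
scene peg_bin [([0.441, -0.341, 0.021], 0.71)]
scene bobbin_bin_drop [([0.592, -0.33, 0.017], 0.86)]
scene peg_bin_drop []
top panel [([0.658, 0.024, 0.028], 0.92), ([0.603, -0.344, 0.005], 0.47)]
top trim [([0.495, 0.338, 0.003], 0.93)]
top trim_grip [([0.492, 0.335, 0.003], 0.71)]
top bobbin [([0.554, -0.038, 0.057], 0.76), ([0.498, 0.337, 0.004], 0.18)]
top peg [([0.548, 0.078, 0.028], 0.44)]
top bobbin_bin [([0.602, -0.341, 0.004], 0.93), ([0.547, 0.079, 0.029], 0.46)]
top peg_bin [([0.443, -0.343, -0.0], 0.67)]
top bobbin_bin_drop [([0.602, -0.342, 0.004], 0.74)]
top peg_bin_drop [([0.447, -0.34, 0.002], 0.7), ([0.548, 0.081, 0.031], 0.22)]
[ 0.15492843 -0.55377073  0.2503261 ] [[ 0.963  0.269  0.   ]
 [ 0.269 -0.963 -0.   ]
 [ 0.     0.    -1.   ]] {'clock': 1.0, 'joint_pos': array([-1.43759238e+00,  3.13184673e-01,  4.60858071e-02,  1.30359678e+00,
        3.37277714e-05,  1.43122440e+00]), 'qvel': array([ 0.00025821,  0.00014149,  0.00045216,  0.00034204,  0.00122255,
       -0.00043872]), 'tau': array([ 2.96236731e-04, -4.80473578e+01,  2.98819005e+01,  1.06055393e-04,
       -2.52139189e-04,  1.77424102e-07]), 'tcp_pos': array([ 0.15492843, -0.55377073,  0.2503261 ]), 'orientation': array([5.03920004e-05, 9.90713573e-01, 1.35965490e-01, 1.67035229e-05]), 'wrist_force': array([-0.68442116,  0.51959086, -0.82384866]), 'ft_torque': array([-0.0008374 ,  0.01723252,  0.03693458]), 'grip_force': 0.0, 'finger_gap': 0.08525041934196259}
```

View pics/top0.png

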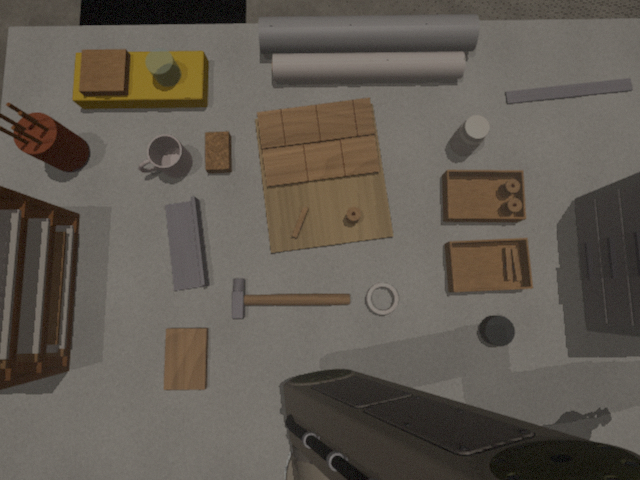

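View pics/scene0.png

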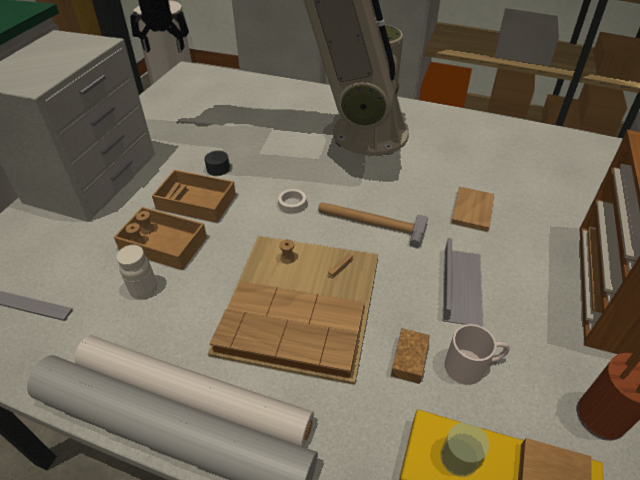

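The top view shows the panel at pixels (255–390, 100–250), with the peg at (300,222) and the bobbin at (353,215). The bobbin bin is at (485,196), the peg bin at (488,266), and the trim at (186,243) with its upstand on the right, so its front edge faces +y. The mallet's head is near the trim.

```bash
python3 - <<'E'
from h import *
X=np.load("top0.npy")
def sel(u0,u1,v0,v1,z0,z1):
    P=X[v0:v1,u0:u1].reshape(-1,3); P=P[~np.isnan(P[:,0])]; return P[(P[:,2]>z0)&(P[:,2]<z1)]
def rect(P,n):
    r=cv2.minAreaRect((P[:,:2]*1000).astype(np.float32)); 
    print(n,len(P),np.round(r[0],1),np.round(r[1],1),round(r[2],2),"zmed",np.median(P[:,2]).round(4)); 
    print("   ",cv2.boxPoints(r).round(0).tolist())
print("table z",np.nanmedian(X[300:320,100:150,2]), np.nanstd(X[300:320,100:150,2]))
rect(sel(250,400,90,260,.006,.09),"panel")
rect(sel(250,400,170,260,.008,.0165),"bare")
rect(sel(250,400,90,200,.0205,.09),"shingles")
rect(sel(285,315,200,245,.021,.045),"peg")
rect(sel(335,370,200,230,.045,.075),"bobbin")
rect(sel(160,212,190,300,.03,.06),"upstand")
rect(sel(160,212,190,300,.0025,.06),"trim")
rect(sel(435,530,165,230,.03,.06),"bobbin_bin")
rect(sel(435,540,230,300,.03,.06),"peg_bin")
rect(sel(225,360,270,325,.008,.06),"mallet")
rect(sel(455,495,110,160,.02,.2),"glue")
rect(sel(140,190,130,175,.02,.2),"mug")
rect(sel(200,235,125,180,.015,.2),"cork")
# shingle profile along panel x
for u in (275,320,365):
    print(u,[(round(float(a[0]),3),round(float(a[1]),3),round(float(a[2]),3)) for a in X[165:190:2,u]])
E
```

```text
table z -0.0006613144543531475 0.0018999476180518386
panel 17044 [674.3  43.4] [365.3 310.2] 7.11 zmed 0.026
    [[474.0, 175.0], [512.0, -133.0], [875.0, -88.0], [836.0, 220.0]]
bare 7548 [591.4  17.9] [194.8 280.1] 7.06 zmed 0.0117
    [[478.0, 145.0], [512.0, -133.0], [705.0, -109.0], [671.0, 169.0]]
shingles 8542 [728.3  35. ] [171.1 260.5] 7.22 zmed 0.036
    [[627.0, 153.0], [660.0, -105.0], [830.0, -84.0], [797.0, 175.0]]
peg 178 [545.1  78.2] [12.5 72. ] 68.64 zmed 0.0278
    [[509.0, 85.0], [576.0, 59.0], [581.0, 71.0], [514.0, 97.0]]
bobbin 164 [556.4 -40.4] [28.6 30.8] 88.92 zmed 0.0572
    [[541.0, -54.0], [571.0, -55.0], [572.0, -26.0], [541.0, -26.0]]
upstand 504 [504.3 302. ] [198.7  11.2] 8.19 zmed 0.0408
    [[405.0, 293.0], [407.0, 282.0], [603.0, 311.0], [602.0, 322.0]]
trim 2456 [502.5 340.1] [252.7 117. ] 2.36 zmed 0.0049
    [[374.0, 393.0], [379.0, 277.0], [631.0, 287.0], [626.0, 404.0]]
bobbin_bin 1202 [ 599.7 -334.9] [172. 112.] 88.83 zmed 0.0448
    [[542.0, -420.0], [654.0, -422.0], [657.0, -250.0], [546.0, -248.0]]
peg_bin 761 [ 443.6 -335.9] [110.2 172.4]
[... 802 characters left out ...]
36, 0.134, 0.025), (0.631, 0.134, 0.027), (0.629, 0.136, 0.014), (0.625, 0.136, 0.012)]
320 [(0.675, 0.032, 0.03), (0.67, 0.032, 0.032), (0.667, 0.032, 0.027), (0.662, 0.032, 0.027), (0.657, 0.032, 0.029), (0.653, 0.032, 0.025), (0.648, 0.032, 0.026), (0.644, 0.032, 0.025), (0.642, 0.032, 0.015), (0.638, 0.032, 0.012), (0.633, 0.032, 0.013), (0.629, 0.032, 0.012), (0.624, 0.032, 0.011)]
365 [(0.675, -0.071, 0.028), (0.67, -0.07, 0.028), (0.665, -0.07, 0.029), (0.662, -0.071, 0.024), (0.656, -0.07, 0.028), (0.656, -0.071, 0.013), (0.652, -0.072, 0.01), (0.647, -0.071, 0.01), (0.642, -0.071, 0.012), (0.637, -0.071, 0.013), (0.632, -0.071, 0.012), (0.627, -0.071, 0.013), (0.623, -0.071, 0.012)]
```

```bash
cat >> h.py <<'E'
def plan(wps, start=None):
    """wps: (x,y,z mm, theta deg). prints share-rows, each relative to the previous waypoint"""
    if start is None:
        p,R,_=pose(); m=R.as_matrix()
    else:
        p=np.array(start[:3])/1000; m=None; th=np.radians(start[3])
    for w in wps:
        if m is None: m=np.array([[np.cos(th),np.sin(th),0],[np.sin(th),-np.cos(th),0],[0,0,-1]])
        q=np.array(w[:3])/1000; th=np.radians(w[3])
        m2=np.array([[np.cos(th),np.sin(th),0],[np.sin(th),-np.cos(th),0],[0,0,-1]])
        rv=Ro.from_matrix(m.T@m2).as_rotvec()
        d=m.T@(q-p); n=max(np.linalg.norm(d)/.0625,np.degrees(np.linalg.norm(rv))/10.7)
        print(w,"rows>=%.1f"%n,np.r_[d/.5,rv/2/np.pi].round(4).tolist()); p,m=q,m2
E
python3 -c "
from h import *
plan([(355,-297,190,53),(556,-40.4,120,90),(556.4,-40.4,36,90),(556.4,-40.4,110,90),(600,-305,110,90),(600,-305,40,90),(600,-305,110,90),(545,78,110,158.6),(545.1,78.2,34,158.6),(545,78,110,158.6),(442.5,-306,110,182),(442.5,-306,45,182),(442.5,-306,160,182),(504.3,302,120,188.2),(504.3,302,28,188.2)])"
```

```text
(355, -297, 190, 53) rows>=5.3 [0.5237, -0.3868, 0.1206, 0.0, 0.0, -0.1038]
(556, -40.4, 120, 90) rows>=5.3 [0.6518, 0.0122, 0.14, 0.0, 0.0, -0.1028]
(556.4, -40.4, 36, 90) rows>=1.3 [0.0, 0.0008, 0.168, 0.0, 0.0, 0.0]
(556.4, -40.4, 110, 90) rows>=1.2 [0.0, 0.0, -0.148, 0.0, 0.0, 0.0]
(600, -305, 110, 90) rows>=4.3 [-0.5292, 0.0872, 0.0, 0.0, 0.0, 0.0]
(600, -305, 40, 90) rows>=1.1 [0.0, 0.0, 0.14, 0.0, 0.0, 0.0]
(600, -305, 110, 90) rows>=1.1 [0.0, 0.0, -0.14, 0.0, 0.0, 0.0]
(545, 78, 110, 158.6) rows>=6.4 [0.766, -0.11, 0.0, 0.0, 0.0, -0.1906]
(545.1, 78.2, 34, 158.6) rows>=1.2 [-0.0, 0.0004, 0.152, 0.0, 0.0, 0.0]
(545, 78, 110, 158.6) rows>=1.2 [0.0, -0.0004, -0.152, 0.0, 0.0, 0.0]
(442.5, -306, 110, 182) rows>=6.4 [-0.0894, -0.7899, 0.0, 0.0, 0.0, -0.065]
(442.5, -306, 45, 182) rows>=1.0 [0.0, 0.0, 0.13, 0.0, 0.0, 0.0]
(442.5, -306, 160, 182) rows>=1.8 [0.0, 0.0, -0.23, 0.0, 0.0, 0.0]
(504.3, 302, 120, 188.2) rows>=9.8 [-0.166, 1.2109, 0.08, 0.0, 0.0, -0.0172]
(504.3, 302, 28, 188.2) rows>=1.5 [0.0, 0.0, 0.184, 0.0, 0.0, 0.0]
```

>>> carry_out(increments=[[[0.52, -0.385, 0.12, 0, 0, -0.1], [0.52, -0.385, 0.12, 0, 0, -0.1], [0.52, -0.385, 0.12, 0, 0, -0.1], [0.52, -0.385, 0.12, 0, 0, -0.1], [0.52, -0.385, 0.12, 0, 0, -0.1]]], jaw=0, squeeze=40)

```text
clock: 1.62
tcp_pos: [0.3445, -0.3097, 0.1933]
orientation: [0.001, 0.9, 0.435, 0.0]
wrist_force: [1.7, 0.3, 0.7]
finger_gap: 0.0854
grip_force: 0.0
```

```bash
python3 -c "
from h import *
p,R,s=pose(); print(p,np.degrees(np.arctan2(R.as_matrix()[1,0],R.as_matrix()[0,0])),s['clock'])
plan([(556.4,-40.4,120,90),(556.4,-40.4,36,90)])"
```

```text
[ 0.34447285 -0.30971628  0.19327219] 51.63138484889347 1.625
(556.4, -40.4, 120, 90) rows>=5.6 [0.6854, -0.0022, 0.1464, 0.0002, 0.0001, -0.1066]
(556.4, -40.4, 36, 90) rows>=1.3 [0.0, 0.0, 0.168, 0.0, 0.0, 0.0]
```

>>> carry_out(increments=[[[0.59, 0, 0.12, 0, 0, -0.107], [0.59, 0, 0.12, 0, 0, -0.107], [0.59, 0, 0.12, 0, 0, -0.107], [0.59, 0, 0.12, 0, 0, -0.107], [0.59, 0, 0.12, 0, 0, -0.107]]])

```text
clock: 2.25
tcp_pos: [0.5278, -0.0778, 0.133]
orientation: [0.0, 0.705, 0.709, 0.0]
wrist_force: [0.7, -1.4, -0.2]
finger_gap: 0.0854
grip_force: 0.0
```

>>> carry_out(increments=[[[0.095, 0, 0.02, 0, 0, 0], [0.095, 0, 0.02, 0, 0, 0], [0.095, 0, 0.02, 0, 0, 0]]])

```text
clock: 2.62
tcp_pos: [0.5266, -0.0326, 0.1235]
orientation: [0.0, 0.706, 0.708, -0.0]
wrist_force: [0.6, 0.5, -0.2]
finger_gap: 0.0852
grip_force: 0.0
```

```bash
python3 -c "
from h import *
p,R,s=pose(); print(p,np.degrees(np.arctan2(R.as_matrix()[1,0],R.as_matrix()[0,0])),s['clock'])
plan([(556.4,-40.4,36,90)])"
```

```text
[ 0.5266199  -0.03257792  0.1234774 ] 90.18243267993681 2.625
(556.4, -40.4, 36, 90) rows>=1.5 [-0.0157, 0.0595, 0.175, 0.0001, 0.0001, 0.0005]
```

>>> carry_out(increments=[[[-0.0157, 0.0595, 0, 0, 0, 0], [-0.0157, 0.0595, 0.1, 0, 0, 0], [-0.0157, 0.0595, 0.175, 0, 0, 0], [-0.0157, 0.0595, 0.175, 0, 0, 0]]])

```text
clock: 3.12
tcp_pos: [0.5538, -0.0413, 0.0335]
orientation: [-0.002, 0.707, 0.707, -0.002]
wrist_force: [-0.7, 0.1, 0.8]
finger_gap: 0.0856
grip_force: 0.0
```

>>> carry_out(increments=[[[0, 0, 0, 0, 0, 0], [0, 0, 0, 0, 0, 0], [0, 0, 0, 0, 0, 0], [0, 0, 0, 0, 0, 0], [0, 0, 0, 0, 0, 0]]], jaw=1, squeeze=40)

```text
clock: 3.75
tcp_pos: [0.5575, -0.0404, 0.0374]
orientation: [0.001, 0.706, 0.708, 0.001]
wrist_force: [-0.0, 0.1, 6.6]
finger_gap: 0.03
grip_force: 38.6
```

>>> carry_out(increments=[[[0, 0, -0.148, 0, 0, 0], [0, 0, -0.148, 0, 0, 0], [0, 0, -0.148, 0, 0, 0]]])

```text
clock: 4.12
tcp_pos: [0.5571, -0.0402, 0.111]
orientation: [0.001, 0.706, 0.708, 0.001]
wrist_force: [-0.5, -0.7, 0.4]
finger_gap: 0.0303
grip_force: 39.5
```

>>> carry_out(increments=[[[-0.53, 0.087, 0, 0, 0, 0], [-0.53, 0.087, 0, 0, 0, 0], [-0.53, 0.087, 0, 0, 0, 0], [-0.53, 0.087, 0, 0, 0, 0], [-0.53, 0.087, 0, 0, 0, 0]]])

```text
clock: 4.75
tcp_pos: [0.5996, -0.3086, 0.1072]
orientation: [-0.001, 0.708, 0.707, -0.0]
wrist_force: [-0.1, 0.0, -0.6]
finger_gap: 0.0295
grip_force: 39.5
```

>>> carry_out(increments=[[[0, 0, 0, 0, 0, 0], [0, 0, 0, 0, 0, 0]]])

```text
clock: 5.0
tcp_pos: [0.5997, -0.303, 0.1088]
orientation: [-0.001, 0.706, 0.709, -0.0]
wrist_force: [0.2, 1.1, -0.0]
finger_gap: 0.0299
grip_force: 39.5
```

```bash
python3 -c "
from h import *
p,R,s=pose(); print(p,np.degrees(np.arctan2(R.as_matrix()[1,0],R.as_matrix()[0,0])),s['clock'],s['finger_gap'],s['grip_force'])
plan([(600,-305,38,90)])"
```

```text
[ 0.59968473 -0.30298506  0.10877127] 90.2277006959183 5.0 0.029923797684430344 39.50462657958269
(600, -305, 38, 90) rows>=1.1 [-0.0043, 0.0009, 0.1415, -0.0003, -0.0003, 0.0006]
```

>>> carry_out(increments=[[[-0.003, 0, 0.07, 0, 0, 0], [-0.003, 0, 0.144, 0, 0, 0], [-0.003, 0, 0.144, 0, 0, 0], [-0.003, 0, 0.144, 0, 0, 0], [-0.003, 0, 0.144, 0, 0, 0]]])

```text
clock: 5.62
tcp_pos: [0.6018, -0.3068, 0.0401]
orientation: [0.002, 0.706, 0.708, 0.0]
wrist_force: [0.2, 0.2, 0.2]
finger_gap: 0.0299
grip_force: 39.5
```

>>> carry_out(increments=[[[0, 0, 0, 0, 0, 0], [0, 0, 0, 0, 0, 0], [0, 0, 0, 0, 0, 0], [0, 0, 0, 0, 0, 0]]], jaw=0.4)

```text
clock: 6.12
tcp_pos: [0.6004, -0.3067, 0.0378]
orientation: [0.0, 0.706, 0.708, -0.0]
wrist_force: [-0.5, -0.9, -0.3]
finger_gap: 0.0512
grip_force: 0.0
```

>>> carry_out(increments=[[[0, 0, -0.05, 0, 0, 0], [0, 0, -0.144, 0, 0, 0], [0, 0, -0.144, 0, 0, 0], [0, 0, -0.144, 0, 0, 0]]])

```text
clock: 6.62
tcp_pos: [0.6003, -0.3066, 0.1097]
orientation: [0.0, 0.706, 0.708, 0.0]
wrist_force: [-0.2, -0.2, 0.0]
finger_gap: 0.0516
grip_force: 0.0
```

>>> carry_out(increments=[[[0.5, -0.08, 0, 0, 0, -0.12], [0.5, -0.08, 0, 0, 0, -0.12], [0.5, -0.08, 0, 0, 0, -0.12], [0.5, -0.08, 0, 0, 0, -0.12], [0.5, -0.08, 0, 0, 0, -0.12]]], jaw=0.3)

```text
clock: 7.25
tcp_pos: [0.5571, -0.0523, 0.1081]
orientation: [-0.002, 0.393, 0.92, -0.0]
wrist_force: [-1.1, -0.0, -0.5]
finger_gap: 0.0602
grip_force: 0.0
```

```bash
python3 -c "
from h import *
c=cam('top'); X=cloud(c); cv2.imwrite('pics/top1.png',cv2.resize(c['frame'][150:310,250:550],None,fx=2.5,fy=2.5))
p,R,s=pose(); print(p,np.degrees(np.arctan2(R.as_matrix()[1,0],R.as_matrix()[0,0])),s['clock'],s['finger_gap'],s['grip_force'])
plan([(545,78,110,158.6)])"
```

```text
[ 0.55810956 -0.05402021  0.10843612] 133.5422094476599 7.3 0.06002749325001075 0.0
(545, 78, 110, 158.6) rows>=2.3 [0.2095, 0.1629, -0.0029, -0.0002, -0.0005, -0.0696]
```

View pics/top1.png

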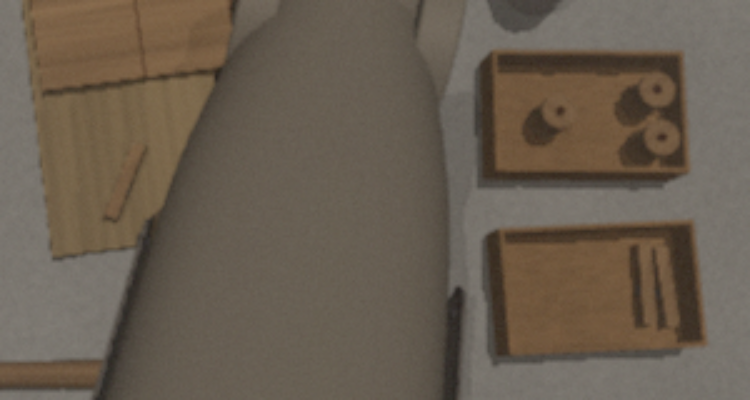

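The bobbin is standing in the bobbin bin at crop pixel (560,112). The peg is undisturbed on the board at (125,182). Next is the peg.

>>> carry_out(increments=[[[0.21, 0.163, 0, 0, 0, -0.07], [0.21, 0.163, 0, 0, 0, -0.07], [0.21, 0.163, 0, 0, 0, -0.07], [0.21, 0.163, 0, 0, 0, -0.07], [0.21, 0.163, 0, 0, 0, -0.07]]])

```text
clock: 7.92
tcp_pos: [0.5472, 0.0743, 0.1093]
orientation: [-0.0, 0.188, 0.982, -0.0]
wrist_force: [-0.4, 0.2, 0.5]
finger_gap: 0.0596
grip_force: 0.0
```

```bash
python3 -c "
from h import *
p,R,s=pose(); print(p,np.degrees(np.arctan2(R.as_matrix()[1,0],R.as_matrix()[0,0])),s['clock'],s['finger_gap'],s['joint_pos'])
plan([(545.1,78.2,34.5,158.6)])"
```

```text
[0.54724851 0.07425903 0.1092542 ] 158.3545882373932 7.925 0.059626718815202186 [-1.02847895e-02  3.52690028e-01 -2.56803416e-01  9.61870347e-01
 -4.14856829e-04  3.67498919e-01]
(545.1, 78.2, 34.5, 158.6) rows>=1.2 [0.0068, 0.0058, 0.1495, -0.0001, -0.0001, -0.0007]
```

>>> carry_out(increments=[[[0.007, 0.006, 0.07, 0, 0, 0], [0.007, 0.006, 0.15, 0, 0, 0], [0.007, 0.006, 0.15, 0, 0, 0], [0.007, 0.006, 0.15, 0, 0, 0], [0.007, 0.006, 0.15, 0, 0, 0]]])

```text
clock: 8.55
tcp_pos: [0.5464, 0.0793, 0.0366]
orientation: [0.002, 0.187, 0.982, 0.0]
wrist_force: [-0.2, 0.9, -0.8]
finger_gap: 0.0595
grip_force: 0.0
```

>>> carry_out(increments=[[[0, 0, 0, 0, 0, 0], [0, 0, 0, 0, 0, 0], [0, 0, 0, 0, 0, 0], [0, 0, 0, 0, 0, 0], [0, 0, 0, 0, 0, 0]]], jaw=1, squeeze=40)

```text
clock: 9.18
tcp_pos: [0.5452, 0.0798, 0.0353]
orientation: [0.0, 0.186, 0.983, 0.0]
wrist_force: [-1.1, -0.4, 5.8]
finger_gap: 0.0103
grip_force: 40.0
```

>>> carry_out(increments=[[[0, 0, -0.05, 0, 0, 0], [0, 0, -0.15, 0, 0, 0], [0, 0, -0.15, 0, 0, 0], [0, 0, -0.15, 0, 0, 0]]])

```text
clock: 9.68
tcp_pos: [0.5445, 0.0797, 0.1094]
orientation: [-0.0, 0.186, 0.983, -0.0]
wrist_force: [-0.7, -0.4, -0.1]
finger_gap: 0.011
grip_force: 39.4
```

>>> carry_out(increments=[[[-0.05, -0.45, 0, 0, 0, -0.065], [-0.05, -0.45, 0, 0, 0, -0.065], [-0.05, -0.45, 0, 0, 0, -0.065], [-0.05, -0.45, 0, 0, 0, -0.065], [-0.05, -0.45, 0, 0, 0, -0.065]]])

```text
clock: 10.3
tcp_pos: [0.484, -0.1415, 0.1082]
orientation: [-0.001, -0.014, 1.0, 0.0]
wrist_force: [-0.2, -0.5, -0.1]
finger_gap: 0.0104
grip_force: 39.5
```

```bash
python3 -c "
from h import *
p,R,s=pose(); print(p,np.degrees(np.arctan2(R.as_matrix()[1,0],R.as_matrix()[0,0])),s['clock'],s['finger_gap'],s['joint_pos'])
plan([(442.5,-306,110,182)])"
```

```text
[ 0.48400118 -0.14152255  0.1082162 ] -178.3839739933123 10.3 0.010425288852259393 [-4.43456487e-01  2.71259838e-01 -3.76695539e-01  9.25407118e-01
 -5.90590881e-04 -4.71659887e-01]
(442.5, -306, 110, 182) rows>=2.7 [0.0923, -0.3265, -0.0035, 0.0001, -0.0004, -0.0011]
```

>>> carry_out(increments=[[[0.092, -0.327, 0, 0, 0, 0], [0.092, -0.327, 0, 0, 0, 0], [0.092, -0.327, 0, 0, 0, 0], [0.092, -0.327, 0, 0, 0, 0], [0.092, -0.327, 0, 0, 0, 0]]])

```text
clock: 10.92
tcp_pos: [0.4449, -0.3022, 0.1086]
orientation: [-0.001, -0.017, 1.0, 0.001]
wrist_force: [1.4, 0.6, -0.1]
finger_gap: 0.0103
grip_force: 39.5
```

>>> carry_out(increments=[[[0, 0, 0.06, 0, 0, 0], [0, 0, 0.13, 0, 0, 0], [0, 0, 0.13, 0, 0, 0], [0, 0, 0.13, 0, 0, 0], [0, 0, 0.13, 0, 0, 0]]])

```text
clock: 11.55
tcp_pos: [0.4465, -0.3041, 0.0464]
orientation: [0.001, -0.017, 1.0, -0.001]
wrist_force: [0.3, -0.1, -0.7]
finger_gap: 0.011
grip_force: 39.5
```

>>> carry_out(increments=[[[0, 0, 0, 0, 0, 0], [0, 0, 0, 0, 0, 0], [0, 0, 0, 0, 0, 0], [0, 0, 0, 0, 0, 0]]], jaw=0.55)

```text
clock: 12.05
tcp_pos: [0.4453, -0.3039, 0.0448]
orientation: [0.0, -0.017, 1.0, -0.0]
wrist_force: [-0.1, -1.4, 0.1]
finger_gap: 0.0385
grip_force: 0.0
```

>>> carry_out(increments=[[[0, 0, -0.1, 0, 0, 0], [0, 0, -0.2, 0, 0, 0], [0, 0, -0.23, 0, 0, 0], [0, 0, -0.23, 0, 0, 0]]])

```text
clock: 12.55
tcp_pos: [0.4459, -0.3043, 0.1606]
orientation: [0.001, -0.017, 1.0, -0.001]
wrist_force: [-0.5, 0.6, -0.5]
finger_gap: 0.0382
grip_force: 0.0
```

```bash
python3 -c "
from h import *
p,R,s=pose(); print(p,np.degrees(np.arctan2(R.as_matrix()[1,0],R.as_matrix()[0,0])),s['clock'],s['finger_gap'],s['joint_pos'])
plan([(490,-50,140,188.2),(504.3,300,110,188.2)])"
```

```text
[ 0.44587126 -0.30429024  0.16064253] -178.05246164278452 12.55 0.03820116813641802 [-7.47578540e-01  2.87560705e-01 -2.13830931e-01  1.06708960e+00
 -5.37368177e-05 -7.81568219e-01]
(490, -50, 140, 188.2) rows>=4.1 [-0.1054, 0.5054, 0.0406, -0.0003, 0.0002, -0.0174]
(504.3, 300, 110, 188.2) rows>=5.6 [-0.1281, 0.6888, 0.06, 0.0, 0.0, 0.0]
```

>>> carry_out(increments=[[[-0.105, 0.505, 0.04, 0, 0, -0.017], [-0.105, 0.505, 0.04, 0, 0, -0.017], [-0.105, 0.505, 0.04, 0, 0, -0.017], [-0.105, 0.505, 0.04, 0, 0, -0.017], [-0.105, 0.505, 0.04, 0, 0, -0.017]]], jaw=0.4)

```text
clock: 13.18
tcp_pos: [0.4875, -0.0457, 0.1373]
orientation: [-0.002, -0.073, 0.997, 0.001]
wrist_force: [-0.0, -0.7, -0.6]
finger_gap: 0.0514
grip_force: 0.0
```

>>> carry_out(increments=[[[-0.11, 0.59, 0.05, 0, 0, 0], [-0.11, 0.59, 0.05, 0, 0, 0], [-0.11, 0.59, 0.05, 0, 0, 0], [-0.11, 0.59, 0.05, 0, 0, 0], [-0.11, 0.59, 0.05, 0, 0, 0]]])

```text
clock: 13.8
tcp_pos: [0.5017, 0.2512, 0.1128]
orientation: [-0.001, -0.07, 0.998, -0.001]
wrist_force: [0.3, -0.7, 0.4]
finger_gap: 0.0509
grip_force: 0.0
```

```bash
python3 -c "
from h import *
c=cam('top'); cv2.imwrite('pics/top2.png',cv2.resize(c['frame'][90:350,150:550],None,fx=2,fy=2))
X=cloud(c)
def sel(u0,u1,v0,v1,z0,z1):
    P=X[v0:v1,u0:u1].reshape(-1,3); P=P[~np.isnan(P[:,0])]; return P[(P[:,2]>z0)&(P[:,2]<z1)]
for n,a in dict(bare=(250,400,170,260,.008,.0165),sh=(250,400,90,200,.0205,.09)).items():
    r=cv2.minAreaRect((sel(*a)[:,:2]*1000).astype(np.float32)); print(n,r,cv2.boxPoints(r).round().tolist())
p,R,s=pose(); print(p,np.degrees(np.arctan2(R.as_matrix()[1,0],R.as_matrix()[0,0])),s['clock'],s['finger_gap'],s['joint_pos'])
plan([(504.3,302,110,188.2),(504.3,302,30,188.2)])"
```

```text
bare ((591.351318359375, 17.889205932617188), (195.23971557617188, 280.3561706542969), 6.921877861022949) [[478.0, 145.0], [511.0, -133.0], [705.0, -110.0], [671.0, 169.0]]
sh ((727.8702392578125, 35.00952911376953), (171.21279907226562, 260.2850036621094), 7.2173686027526855) [[627.0, 153.0], [659.0, -105.0], [829.0, -83.0], [796.0, 175.0]]
[0.50171822 0.25628229 0.11243411] -171.69872659207792 13.85 0.05129432177490761 [ 0.3281405   0.36919011 -0.22350925  0.97874829  0.00324502  0.18325679]
(504.3, 302, 110, 188.2) rows>=0.7 [-0.0183, 0.0897, 0.0051, 0.0005, -0.0002, 0.0003]
(504.3, 302, 30, 188.2) rows>=1.3 [0.0, 0.0, 0.16, 0.0, 0.0, 0.0]
```

View pics/top2.png

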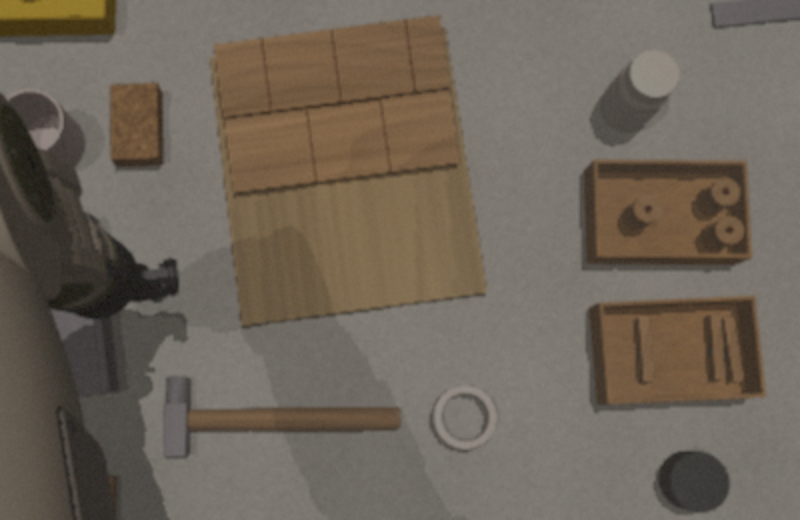

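Both parts lie in the correct bins: the bobbin at crop pixel (645,210) and the peg at (645,350). The front of the board is clear. Next is the trim.

>>> carry_out(increments=[[[-0.018, 0.09, 0.005, 0, 0, 0], [-0.018, 0.09, 0.005, 0, 0, 0], [-0.018, 0.09, 0.08, 0, 0, 0], [-0.018, 0.09, 0.105, 0, 0, 0], [-0.018, 0.09, 0.105, 0, 0, 0]]])

```text
clock: 14.48
tcp_pos: [0.5039, 0.2943, 0.0608]
orientation: [-0.002, -0.07, 0.998, -0.001]
wrist_force: [0.8, -0.3, 0.5]
finger_gap: 0.0517
grip_force: 0.0
```

```bash
python3 -c "
from h import *
p,R,s=pose(); print(p,np.degrees(np.arctan2(R.as_matrix()[1,0],R.as_matrix()[0,0])),s['clock'],s['wrist_force'])
plan([(504.3,302,30,188.2)])"
```

```text
[0.50390042 0.29425316 0.06083186] -172.01272984463 14.475 [ 0.83113053 -0.29908091  0.53291521]
(504.3, 302, 30, 188.2) rows>=0.5 [-0.0032, 0.0153, 0.0616, -0.0002, -0.0006, -0.0006]
```

>>> carry_out(increments=[[[-0.003, 0.015, 0, 0, 0, 0], [-0.003, 0.015, 0.03, 0, 0, 0], [-0.003, 0.015, 0.06, 0, 0, 0], [-0.003, 0.015, 0.06, 0, 0, 0], [-0.003, 0.015, 0.06, 0, 0, 0]]])

```text
clock: 15.1
tcp_pos: [0.5052, 0.3035, 0.032]
orientation: [-0.0, -0.07, 0.998, -0.0]
wrist_force: [0.7, -0.1, 0.3]
finger_gap: 0.0515
grip_force: 0.0
```

>>> carry_out(increments=[[[0, 0, 0, 0, 0, 0], [0, 0, 0, 0, 0, 0], [0, 0, 0, 0, 0, 0], [0, 0, 0, 0, 0, 0], [0, 0, 0, 0, 0, 0]]], jaw=1, squeeze=100)

```text
clock: 15.72
tcp_pos: [0.5056, 0.304, 0.0329]
orientation: [0.0, -0.07, 0.998, 0.0]
wrist_force: [-1.2, 1.7, 5.6]
finger_gap: 0.0085
grip_force: 98.4
```

>>> carry_out(increments=[[[0, 0, 0, 0, 0, 0], [0, 0, 0, 0, 0, 0], [0, 0, 0, 0, 0, 0], [0, 0, 0, 0, 0, 0]]])

```text
clock: 16.23
tcp_pos: [0.5056, 0.304, 0.0329]
orientation: [0.0, -0.07, 0.998, 0.0]
wrist_force: [-0.4, 1.4, 6.4]
finger_gap: 0.0079
grip_force: 98.4
```

```bash
python3 -c "
from h import *
p,R,s=pose(); print(p,np.degrees(np.arctan2(R.as_matrix()[1,0],R.as_matrix()[0,0])),R.as_matrix().round(4),s['clock'],s['wrist_force'])
"
```

```text
[0.5055826  0.30396171 0.03288326] -171.91788958533235 [[-9.901e-01 -1.406e-01  8.000e-04]
 [-1.406e-01  9.901e-01  8.000e-04]
 [-9.000e-04  6.000e-04 -1.000e+00]] 16.225 [-0.40066472  1.37019114  6.36165959]
```

>>> carry_out(increments=[[[0, 0, -0.06, 0, 0, 0], [0, 0, -0.16, 0, 0, 0], [0, 0, -0.26, 0, 0, 0], [0, 0, -0.28, 0, 0, 0], [0, 0, -0.28, 0, 0, 0]]])

```text
clock: 16.85
tcp_pos: [0.5053, 0.3034, 0.1718]
orientation: [-0.0, -0.07, 0.998, -0.0]
wrist_force: [0.4, -0.1, -2.4]
finger_gap: 0.0081
grip_force: 97.9
```

```bash
python3 -c "
from h import *
p,R,s=pose(); print(p,s['finger_gap'],s['wrist_force'],s['joint_pos'])
plan([(525,150,170,140),(544.7,12.1,150,97.1)])
"
```

```text
[0.50525142 0.30338255 0.17181566] 0.008138296995584157 [ 0.37803847 -0.07851169 -2.36737709] [ 4.04780580e-01  3.73673763e-01 -6.19809024e-02  1.13534857e+00
 -3.93972011e-04  2.64030055e-01]
(525, 150, 170, 140) rows>=4.5 [0.0039, -0.3093, 0.0038, -0.0001, 0.0, 0.1335]
(544.7, 12.1, 150, 97.1) rows>=4.0 [-0.2075, -0.1859, 0.04, 0.0, 0.0, 0.1192]
```

>>> carry_out(increments=[[[0, -0.04, 0, 0, 0, 0.016], [0, -0.1, 0, 0, 0, 0.042], [0, -0.17, 0, 0, 0, 0.07], [0, -0.24, 0, 0, 0, 0.098], [0, -0.31, 0, 0, 0, 0.126]]])

```text
clock: 17.48
tcp_pos: [0.5254, 0.1487, 0.1692]
orientation: [-0.002, 0.322, 0.947, -0.001]
wrist_force: [0.3, 0.2, -2.2]
finger_gap: 0.0084
grip_force: 97.8
```

>>> carry_out(increments=[[[-0.04, -0.036, 0, 0, 0, 0.028], [-0.09, -0.08, 0.02, 0, 0, 0.056], [-0.14, -0.125, 0.03, 0, 0, 0.084], [-0.18, -0.165, 0.04, 0, 0, 0.11], [-0.2, -0.185, 0.04, 0, 0, 0.12]]])

```text
clock: 18.1
tcp_pos: [0.5486, 0.0145, 0.1487]
orientation: [-0.002, 0.648, 0.762, -0.002]
wrist_force: [-0.3, 0.0, -3.4]
finger_gap: 0.008
grip_force: 97.8
```

>>> carry_out(increments=[[[0, 0, 0, 0, 0, 0], [0, 0, 0, 0, 0, 0], [0, 0, 0, 0, 0, 0]]])

```text
clock: 18.48
tcp_pos: [0.5502, 0.0167, 0.1517]
orientation: [-0.0, 0.645, 0.764, -0.0]
wrist_force: [0.1, -0.4, -2.5]
finger_gap: 0.008
grip_force: 97.8
```

```bash
python3 -c "
from h import *
c=cam('scene'); cv2.imwrite('pics/s2.png',c['frame'])
c=cam('top'); X=cloud(c)
p,R,s=pose(); print(p,np.degrees(np.arctan2(R.as_matrix()[1,0],R.as_matrix()[0,0])),s['clock'],s['finger_gap'],s['wrist_force'],s['joint_pos'])
P=X[~np.isnan(X[...,0])]; P=P[(P[:,2]>p[2]-.06)&(P[:,2]<p[2]+.02)&(abs(P[:,0]-p[0]-.03)<.12)&(abs(P[:,1]-p[1])<.16)]
th=np.radians(7.1); a=np.array([np.cos(th),np.sin(th)]); b=np.array([-a[1],a[0]])
q=P[:,:2]-p[:2]; L=np.c_[q@a,q@b,P[:,2]-p[2]]; np.save('L.npy',L); print(len(L),L.min(0),L.max(0))
m=(L[:,0]>.025)&(L[:,2]<-.01); M=L[m]; print('leg',len(M),np.percentile(M,[1,50,99],axis=0).round(4).tolist())
A=np.c_[M[:,:2],np.ones(len(M))]; print(np.linalg.lstsq(A,M[:,2],rcond=None)[0])
for lo,hi in((-.1,-.06),(-.06,-.03),(.03,.06),(.06,.1)):
    t=M[(M[:,1]>lo)&(M[:,1]<hi)]; print(lo,len(t), np.percentile(t[:,0],98) if len(t) else 0)
plan([(544.7,12.1,60,97.1)])
"
```

```text
[0.55044674 0.01664709 0.15218006] 99.59211269787266 18.575 0.008151308526867573 [ 0.24469987 -0.17246275 -2.6555592 ] [-1.15536540e-01  3.15216660e-01 -1.97096457e-01  1.05864711e+00
 -3.04955815e-05  1.28784584e+00]
121 [-0.00366116 -0.10154535 -0.03193238] [0.06859872 0.09972576 0.01135237]
leg 29 [[0.0256, -0.1002, -0.0313], [0.0326, -0.0975, -0.0296], [0.0681, 0.0996, -0.0271]]
[-0.0118537  -0.00350741 -0.02939508]
-0.1 25 0.04472361340019009
-0.06 0 0
0.03 0 0
0.06 2 0.06856016241140585
(544.7, 12.1, 60, 97.1) rows>=1.5 [-0.0071, -0.0128, 0.1844, -0.0, -0.0, 0.0069]
```

View pics/s2.png

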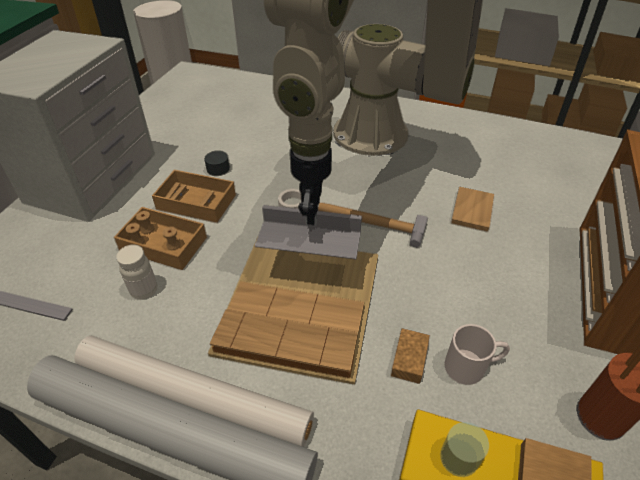

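The scene view shows the trim held level at pixels (255–360, 205–255), with its front edge facing the shingles. I'll correct the yaw, lower it, and measure the trim against the shingle edge from the scene camera.

>>> carry_out(increments=[[[-0.007, -0.013, 0.06, 0, 0, 0.007], [-0.007, -0.013, 0.12, 0, 0, 0.007], [-0.007, -0.013, 0.17, 0, 0, 0.007], [-0.007, -0.013, 0.17, 0, 0, 0.007], [-0.007, -0.013, 0.17, 0, 0, 0.007]]])

```text
clock: 19.2
tcp_pos: [0.5455, 0.0116, 0.0683]
orientation: [0.001, 0.662, 0.749, 0.0]
wrist_force: [0.7, -0.1, -2.6]
finger_gap: 0.0082
grip_force: 97.6
```

>>> carry_out(increments=[[[0, 0, 0, 0, 0, 0], [0, 0, 0, 0, 0, 0], [0, 0, 0, 0, 0, 0]]])

```text
clock: 19.58
tcp_pos: [0.5451, 0.0114, 0.0678]
orientation: [0.0, 0.663, 0.749, 0.0]
wrist_force: [-0.4, 0.2, -1.6]
finger_gap: 0.0082
grip_force: 97.6
```

```bash
cat > m.py <<'E'
from h import *
def measure():
    c=cam('scene'); X=cloud(c)
    p,R,s=pose(); T=np.degrees(np.arctan2(R.as_matrix()[1,0],R.as_matrix()[0,0]))
    print(p.round(4),'theta',T.round(2),s['clock'],s['finger_gap'],s['wrist_force'].round(1))
    P=X[~np.isnan(X[...,0])]
    th=np.radians(7.1); a=np.array([np.cos(th),np.sin(th)]); b=np.array([-a[1],a[0]])
    q=P[:,:2]-p[:2]; L=np.c_[q@a,q@b,P[:,2]-p[2]]
    M=L[(L[:,0]>.03)&(L[:,0]<.09)&(abs(L[:,1])<.11)&(abs(L[:,2]+.029)<.006)]
    co=np.linalg.lstsq(np.c_[M[:,:2],np.ones(len(M))],M[:,2],rcond=None)[0]; print('leg plane',co.round(4),len(M),'y ends',np.percentile(M[:,1],[.5,99.5]).round(4))
    f=[]
    for y in np.arange(-.09,.095,.01):
        t=M[abs(M[:,1]-y)<.005]; f.append((y,np.percentile(t[:,0],98)))
    f=np.array(f); k=np.polyfit(f[:,0],f[:,1],1); print('front edge: slope',k[0].round(4),'x',k[1].round(4))
    g=np.c_[(P[:,:2]-np.array([.6339,.0232]))@a,(P[:,:2]-np.array([.6339,.0232]))@b,P[:,2]]
    S=g[(g[:,2]>.0215)&(g[:,2]<.031)&(g[:,0]>-.01)&(g[:,0]<.06)&(abs(g[:,1])<.128)]
    e=np.array([(y,np.percentile(S[abs(S[:,1]-y)<.006][:,0],2)) for y in np.arange(-.12,.121,.015)])
    k2=np.polyfit(e[:,0],e[:,1],1); print('lip slope',k2[0].round(4),'panel x',k2[1].round(4), 'TCP in panel',((p[:2]-np.array([.6339,.0232]))@a).round(4),((p[:2]-np.array([.6339,.0232]))@b).round(4))
E
python3 -c "
from m import *
measure()"
```

```text
[0.545  0.0114 0.0676] theta 96.99 19.625 0.008303568697273223 [ 0.2 -0.2 -1.5]
leg plane [-0.0074  0.0005 -0.0293] 1690 y ends [-0.1012  0.0969]
front edge: slope 0.003 x 0.0768
lip slope 0.0012 panel x 0.0145 TCP in panel -0.0897 -0.0008
```

>>> carry_out(increments=[[[0, 0, 0.02, 0, 0, 0], [0, 0, 0.038, 0, 0, 0], [0, 0, 0.038, 0, 0, 0], [0, 0, 0.038, 0, 0, 0]]])

```text
clock: 20.12
tcp_pos: [0.5446, 0.0114, 0.048]
orientation: [-0.0, 0.663, 0.749, -0.0]
wrist_force: [0.7, -0.1, -2.7]
finger_gap: 0.0081
grip_force: 97.7
```

>>> carry_out(increments=[[[0, 0, 0.003, 0, 0, 0], [0, 0, 0.003, 0, 0, 0], [0, 0, 0.003, 0, 0, 0]]])

```text
clock: 20.5
tcp_pos: [0.5449, 0.0114, 0.0469]
orientation: [0.0, 0.663, 0.749, 0.0]
wrist_force: [-0.5, -1.0, -3.0]
finger_gap: 0.0085
grip_force: 97.7
```

>>> carry_out(increments=[[[0, 0, 0.002, 0, 0, 0], [0, 0, 0.002, 0, 0, 0], [0, 0, 0.002, 0, 0, 0]]])

```text
clock: 20.88
tcp_pos: [0.5448, 0.0114, 0.0458]
orientation: [0.0, 0.663, 0.749, -0.0]
wrist_force: [-1.1, -0.0, -3.0]
finger_gap: 0.0084
grip_force: 97.7
```

>>> carry_out(increments=[[[0, 0.015, 0, 0, 0, 0], [0, 0.03, 0, 0, 0, 0], [0, 0.045, 0, 0, 0, 0], [0, 0.06, 0, 0, 0, 0], [0, 0.06, 0, 0, 0, 0]]])

```text
clock: 21.5
tcp_pos: [0.5754, 0.0151, 0.0457]
orientation: [0.0, 0.663, 0.749, 0.0]
wrist_force: [0.4, 0.1, -2.5]
finger_gap: 0.0083
grip_force: 97.7
```

```bash
python3 -c "
from m import *
measure()
c=cam('scene');cv2.imwrite('pics/s3.png',cv2.resize(c['frame'][190:390,200:400],None,fx=3,fy=3))"
```

```text
[0.5747 0.0151 0.0457] theta 97.0 21.55 0.008341437164569728 [-0.9 -0.4 -1.7]
leg plane [ 0.0146 -0.0024 -0.0305] 1321 y ends [-0.1082  0.1077]
front edge: slope -0.0034 x 0.0648
lip slope 0.0008 panel x 0.0144 TCP in panel -0.0597 -0.0007
```

View pics/s3.png

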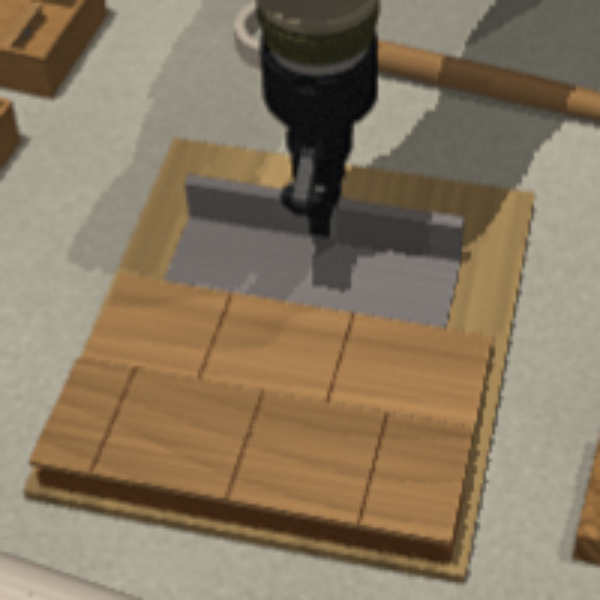

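The front edge is just entering under the shingle along its whole length (edge at crop y≈280–330), with no contact force. The trim is parallel and centred, so I'll push on 25 mm and then press.

>>> carry_out(increments=[[[0, 0.015, 0, 0, 0, 0], [0, 0.03, 0, 0, 0, 0], [0, 0.045, 0, 0, 0, 0], [0, 0.05, 0, 0, 0, 0], [0, 0.05, 0, 0, 0, 0]]])

```text
clock: 22.22
tcp_pos: [0.5995, 0.0181, 0.0457]
orientation: [-0.0, 0.663, 0.749, -0.0]
wrist_force: [-0.6, -0.3, -2.1]
finger_gap: 0.0083
grip_force: 97.8
```

>>> carry_out(increments=[[[0, 0, 0.002, 0, 0, 0], [0, 0, 0.002, 0, 0, 0], [0, 0, 0.002, 0, 0, 0]]])

```text
clock: 22.6
tcp_pos: [0.5992, 0.0181, 0.0449]
orientation: [0.0, 0.663, 0.749, -0.0]
wrist_force: [-0.1, 0.1, -0.7]
finger_gap: 0.0086
grip_force: 98.3
```

>>> carry_out(increments=[[[0, 0, 0.001, 0, 0, 0], [0, 0, 0.001, 0, 0, 0], [0, 0, 0.001, 0, 0, 0]]])

```text
clock: 22.98
tcp_pos: [0.5992, 0.0181, 0.0449]
orientation: [0.0, 0.663, 0.749, -0.0]
wrist_force: [-3.4, 0.5, 5.9]
finger_gap: 0.0084
grip_force: 99.1
```

>>> carry_out(increments=[[[0, 0, 0.0006, 0, 0, 0], [0, 0, 0.0006, 0, 0, 0], [0, 0, 0.0006, 0, 0, 0], [0, 0, 0.0006, 0, 0, 0]]])

```text
clock: 23.48
tcp_pos: [0.5992, 0.0181, 0.0449]
orientation: [0.0, 0.663, 0.749, -0.0]
wrist_force: [-3.4, 1.2, 7.0]
finger_gap: 0.0083
grip_force: 99.4
```

```bash
python3 -c "
from m import *
measure()
for i in range(3):
    c=cam('top' if i else 'scene'); s=env.get_state(); print(s['wrist_force'].round(1),s['tcp_pos'].round(4))
    if not i: cv2.imwrite('pics/s4.png',cv2.resize(c['frame'][190:390,200:400],None,fx=3,fy=3))
"
```

```text
[0.5992 0.0181 0.0449] theta 96.99 23.525 0.008730816858932742 [-2.9  0.3  7.3]
leg plane [ 0.0977 -0.0037 -0.0332] 389 y ends [-0.109   0.1085]
front edge: slope 0.0058 x 0.04
lip slope 0.0002 panel x 0.0142 TCP in panel -0.0351 -0.0007
[-3.8  0.8  8. ] [0.5992 0.0181 0.0449]
[-4.5  0.2  7.8] [0.5992 0.0181 0.0449]
[-4.4  0.   7.8] [0.5992 0.0181 0.0449]
```

View pics/s4.png

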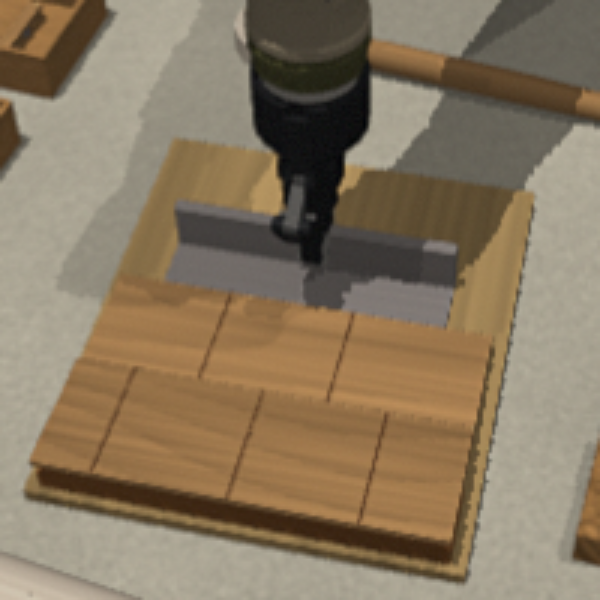

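The trim is evenly under the shingle by about 26–31 mm. The shingle hasn't moved, and the contact force is about 10 N (7.8 N at the wrist plus the 2.4 N trim weight). Handing in.

```bash
python3 -c "
from h import *
print(env.hand_in())"
```

```text
the job is handed in; nothing more can be done
None
```

The job is handed in (no verdict was returned): bobbin and peg are in their bins, and the trim is still gripped, about 26–31 mm under the shingle and pressed on the board with about 10 N.

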